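# Find the latched key on the sample station's control box and release it

### The job

One of the four blue keys on the control box was left latched down. Tap the keys lightly one after another, from the robot's left to its right and all four of them, to feel which one is already down, without changing any of them; then press that key firmly so that its latch lets go and it comes back up. Push no other key home, grasp nothing, and leave the tin, the jar and the bowl where they stand.

Things in the scene. Friction and masses are not known exactly. Their poses are not given: they have to be found in the camera images.
- console: White control box fixed to the bench, 150 (x) x 270 (y) x 55 mm high, turned up to 0.3 rad from straight; origin at the centre of its underside, z up, y to the robot's left. On its flat level top is a row along y of four identical blue keys 50 mm apart, 25 mm nearer the robot than the box's middle (y = +75, +25, -25, -75 mm).
- row (a point): Middle of the key row, on the box's top, axes as the box. How the keys feel: an up key gives from 1.5 N, then 0.9 N per mm (9.6 N at its stop), so a tap under 5 N sinks it less than 4 mm. The latched one is dead below 5.5 N; pushed on to 7 mm below its up height (8 N), or to the stop, its latch lets go and it springs fully up once let go.
- key_1: Blue key, first (leftmost) in the row as seen from the robot; cap 34 (x) x 30 (y) mm, rounded edges; origin at the centre of its top face, 15 mm above the box's top (70 mm above the bench) when up, 4.5 mm lower when latched down. Moves straight down, 9 mm from up to its stop.
- key_2: Blue key, second in the row as seen from the robot; cap 34 (x) x 30 (y) mm, rounded edges; origin at the centre of its top face, 15 mm above the box's top (70 mm above the bench) when up, 4.5 mm lower when latched down. Moves straight down, 9 mm from up to its stop.
- key_3: Blue key, third in the row as seen from the robot; cap 34 (x) x 30 (y) mm, rounded edges; origin at the centre of its top face, 15 mm above the box's top (70 mm above the bench) when up, 4.5 mm lower when latched down. Moves straight down, 9 mm from up to its stop.
- key_4: Blue key, fourth (rightmost) in the row as seen from the robot; cap 34 (x) x 30 (y) mm, rounded edges; origin at the centre of its top face, 15 mm above the box's top (70 mm above the bench) when up, 4.5 mm lower when latched down. Moves straight down, 9 mm from up to its stop.
- tin: Closed orange-brown tin with red and blue bands, 76 mm across, 85 mm high, standing beside the left end of the box; origin at the centre of its underside. Not to be disturbed.
- jar: Amber jar with white cap, 48 mm across, 65 mm high, standing beside the right end of the box; origin at the centre of its underside. Not to be disturbed.
- dish: Small white weighing bowl, 80 mm across, 22 mm high, standing on the bench on the far side of the box; origin at the centre of its underside. Not to be disturbed.

How it is judged:
By the outcome, as a careful person would: the job done as asked, in the order asked, and still so for the second after the job is handed in, with the robot touching nothing.
It also fails if it takes over 45 s, if anything falls off the work surface, if the arm or the gripper's body presses on something with over 40 N, if the wrist force passes 120 N, or if a joint passes its speed limit or range.

### The arm

A 6-joint arm with a two-finger parallel gripper is mounted at the origin on the work surface. World frame = base frame: x ahead of the robot, y to its left, z up, the work surface at z = 0. Lengths are in m, angles in rad, forces in N, time in s.
With the tool pointing down it reaches from about 0.375 to 0.975 m from the base axis. Payload 3.8 kg.
Tool frame: the origin (TCP) lies at the very end of the fingers, on their centre line; the grasp point (between the pads) lies 19 mm behind it; z points along the fingers, y is the direction in which the jaws open and shut (so a half turn about z gives the same grasp; the last joint's range is limited). The gripper opens to 85 mm and grips with 20 to 120 N. Pads are 22 mm wide; open, the fingers measure 114 mm over their backs; the gripper's body (76 mm by 85 mm) begins 54 mm behind the grasp point. The pads swing forward as they close: fully open they stand 13 mm farther back than shut.
Start: joints at [-1.193, 0.264, 1.604, -0, 1.274, -0.037], TCP at [0.272, -0.618, 0.231] pointing down, gripper open.
Joint ranges: [-2.63, 2.63], [-0.94, 2.18], [0.31, 2.57], [-1.31, 4.45], [0, 2.66], [-2.55, 2.55]. Speed limits (rad/s): [2.57, 2.57, 3.14, 3.14, 3.14, 3.14].

### API

Orientations are given as a unit quaternion [x, y, z, w].
In Python, from station import telemetry, imaging, order gives the robot as it stands.
- The arm moves only by the shell command python3 -m jog 'ROWS' [FORCE]. ROWS is JSON, a list of rows, each a list of 3 entries, a list of its own where there are three numbers: the opening, from 0 (shut) to 1 (fully open), then the shift along the tool's x, y, z in mm, then the turn, a rotation vector about the tool's x, y, z in rad. A call has 1 to 5 rows; each row shifts and turns the commanded pose from where the row before left it, along the tool's axes as they then stand; what a row does not reach is not made up. A row lasts 1/8 s, in which the tool goes at most 62.5 mm and 10.7 degrees, less where a joint would pass 70% of its speed; a pose out of reach is approached as far as the arm can. A call is refused whole if a number of a shift passes 62.5 or a number of a turn 0.188, either way. A call with a gripper value outside its range is refused whole. The fingers move at their own pace and stop on an object; FORCE is the grip in N (left out, the last holds). Time passes only in rows, so rows that do not move let the fingers close. It gives the time, the measured TCP pose, the force and the opening at its end, in the units of the state.
- telemetry.state(): the state, without advancing time (a new reading comes with each control period).
- imaging.get_image(name): name is "scene" or "top"; returns the picture (384x512x3 uint8, blue, green, red); there is no depth.
- imaging.calibration(name): a dict with "fx", "fy", "cx", "cy" (pixels), "xyz" and "attitude" of the camera in the world. Camera axes: x right, y down, z forward; pixel columns grow to the right and rows downward; lengths in m; the calibration is good to about 2 mm. A picture is of the moment at which its call begins. calibration takes no time and is no camera call.
- order.hand_in(): hands the job in, once; it reports no verdict.
The state is a dict: "time_s": time; "joint_pos": joint angles; "joint_vel": joint speeds; "effort": joint torques, N m; "tcp_pos": TCP position; "orientation": TCP orientation; "force": force on the tool from outside, world axes, zero at the start; "ft_torque": the same for the moment, N m; "opening": opening from 0.0 (shut) to 1.0 (fully open).
Only numpy, scipy, OpenCV 4.12 (cv2) and the standard library are available. Lean on these libraries where they do the work, as an engineer would, in place of code of your own. Each camera call takes 0.05 s, during which the arm holds its last target.

## Working session

There is one attempt and no reset: what is moved stays moved. The work goes in short steps, Python scripts to look and compute and a shell command to move; the robot and the scene stay as the last step left them, time stands still between calls to the robot, and variables do not carry over. Pictures are saved under pics/ and viewed, and the job is handed in when it is done.

```bash
mkdir -p pics; python3 - <<'E'
from station import telemetry, imaging
import cv2
for n in("scene","top"):
    cv2.imwrite(f"pics/{n}0.png",imaging.get_image(n)); print(imaging.calibration(n))
s=telemetry.state(); print(s)
E
```

```text
{'fx': 485.0181480385698, 'fy': 485.0181480385698, 'cx': 248.00151395178676, 'cy': 181.64447638014693, 'xyz': array([1.1853989 , 0.36085989, 0.90305452]), 'attitude': array([ 0.47432956,  0.81310044, -0.2941285 , -0.16543146])}
{'fx': 442.01014405625034, 'fy': 442.01014405625034, 'cx': 255.86579876211698, 'cy': 192.79057379500128, 'xyz': array([0.47555067, 0.00794181, 0.9695143 ]), 'attitude': array([ 0.70560173, -0.70531938,  0.03769242, -0.05683347])}
{'time_s': 0.1, 'joint_pos': array([-1.19292119e+00,  2.64669075e-01,  1.60521193e+00, -4.93060104e-05,
        1.27371417e+00, -3.68873695e-02]), 'joint_vel': array([ 8.56694503e-04, -3.02696221e-04, -3.93192401e-03, -1.79346218e-03,
       -2.28459488e-05,  3.40499997e-04]), 'effort': array([ 5.70978627e-04, -5.16707397e+01, -3.68589199e+01, -3.10496819e-05,
        6.32986616e-03, -1.94360632e-05]), 'tcp_pos': array([ 0.27175722, -0.61716652,  0.23010619]), 'orientation': array([ 9.78571483e-01,  2.05904953e-01, -1.93107543e-04, -9.82747402e-04]), 'force': array([ 0.69593081,  0.45243204, -0.43220724]), 'ft_torque': array([0.01969223, 0.03047083, 0.00667513]), 'opening': 0.9995759391192525}
```

View pics/scene0.png

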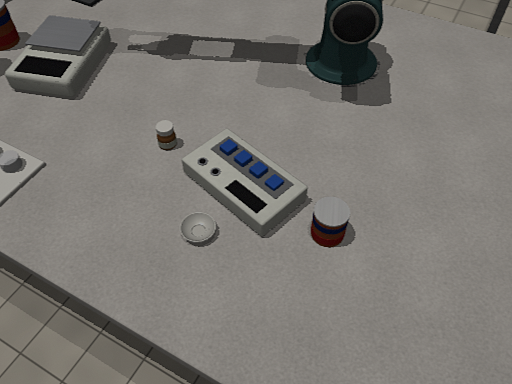

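View pics/top0.png

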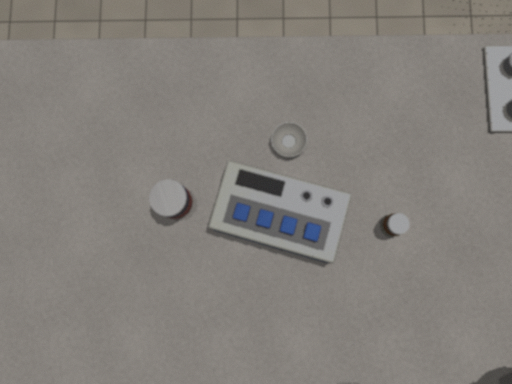

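The top view shows the four keys at about (242,212), (265,218), (288,226) and (313,232). The tin is at (170,198), the jar at (397,224) and the bowl at (289,140). The scene view agrees. Next I'll turn these pixels into positions.

```bash
cat > h.py <<'E'
import numpy as np, cv2
from scipy.spatial.transform import Rotation as R
from station import telemetry, imaging
def ray(n,px,z):
    c=imaging.calibration(n); d=R.from_quat(c['attitude']).apply([(px[0]-c['cx'])/c['fx'],(px[1]-c['cy'])/c['fy'],1])
    o=np.array(c['xyz']); return o+d*(z-o[2])/d[2]
def keys(n,im):
    h=cv2.cvtColor(im,cv2.COLOR_BGR2HSV)
    m=cv2.inRange(h,(105,150,60),(130,255,255))
    k,l,s,c=cv2.connectedComponentsWithStats(m)
    return [(s[i,4],c[i]) for i in range(1,k) if s[i,4]>60]
E
python3 - <<'E'
from h import *
for n in("scene","top"):
    im=cv2.imread(f"pics/{n}0.png")
    P=[]
    for a,c in keys(n,im):
        p=ray(n,c,.068); print(n,a,c.round(1),p.round(4))
        P.append(p)
s=telemetry.state()
print(R.from_quat(s['orientation']).as_matrix().round(4))
# corners of box top (top view)
im=cv2.imread("pics/top0.png")
h=cv2.cvtColor(im,cv2.COLOR_BGR2HSV)
for n,z,px in(("tin",.085,(169,196)),("jar",.065,(399,223)),("dish",.022,(289,140))): print(n,ray("top",px,z).round(3))
for px in((230,163),(350,191),(333,259),(210,228)): print(ray("top",px,.055).round(4))
E
```

```text
scene 127 [227.9 145.6] [ 0.5196 -0.0833  0.068 ]
scene 134 [242.6 156.6] [ 0.5333 -0.035   0.068 ]
scene 141 [258.1 168. ] [0.5465 0.0134 0.068 ]
scene 151 [273.8 181.3] [0.5637 0.063  0.068 ]
top 117 [241.3 211.7] [0.5578 0.0623 0.068 ]
top 147 [264.4 218.3] [0.5442 0.015  0.068 ]
top 145 [287.9 225.1] [ 0.5305 -0.0329  0.068 ]
top 161 [311.6 232. ] [ 0.5164 -0.0807  0.068 ]
[[ 9.152e-01  4.030e-01 -8.000e-04]
 [ 4.030e-01 -9.152e-01  1.800e-03]
 [ 0.000e+00 -2.000e-03 -1.000e+00]]
tin [0.588 0.208 0.085]
jar [ 0.535 -0.258  0.065]
dish [ 0.72  -0.039  0.022]
[0.6622 0.0877 0.055 ]
[ 0.6021 -0.1627  0.055 ]
[ 0.4623 -0.1246  0.055 ]
[0.5252 0.1278 0.055 ]
```

```bash
python3 -m jog '[[0,[0,0,0],[0,0,0.174]],[0,[0,0,0],[0,0,0.174]],[0,[0,0,0],[0,0,0.174]],[0,[0,0,0],[0,0,0.174]],[0,[0,0,0],[0,0,0]]]'
cat >> h.py <<'E'
K=np.array([[.5605,.0627],[.5457,.0145],[.532,-.0336],[.5178,-.0818]])
def to(k,z):
    s=telemetry.state(); r=R.from_quat(s['orientation'])
    print('t',s['time_s'],'tcp',s['tcp_pos'].round(4),'F',s['force'].round(2),'open',s['opening'])
    print('shift mm',(r.inv().apply(np.r_[K[k-1],z]-s['tcp_pos'])*1e3).round(2),'tilt fix rotvec', end=' ')
    g=R.from_euler('z',-.281)*R.from_euler('x',np.pi)
    print((r.inv()*g).as_rotvec().round(4))
E
python3 -c "
from h import *
to(1,.13)"
```

```text
time_s: 0.72
tcp_pos: [0.2719, -0.6174, 0.2306]
orientation: [0.99, -0.139, -0.0, -0.001]
force: [-0.2, 0.1, -0.3]
opening: -0.001
t 0.725 tcp [ 0.2719 -0.6174  0.2306] F [-0.24  0.06 -0.32] open -0.0005971373263521197
shift mm [  89.97 -733.2   101.23] tilt fix rotvec [-0.001   0.0007  0.0016]
```

```bash
python3 -m jog '[[0,[6,-48,0],[0,0,0]],[0,[6,-48,0],[0,0,0]],[0,[6,-48,0],[0,0,0]],[0,[6,-48,0],[0,0,0]],[0,[6,-48,0],[0,0,0]]]'
python3 -m jog '[[0,[6,-48,0],[0,0,0]],[0,[6,-48,0],[0,0,0]],[0,[6,-48,0],[0,0,0]],[0,[6,-48,0],[0,0,0]],[0,[6,-48,0],[0,0,0]]]'
python3 -m jog '[[0,[6,-48,0],[0,0,0]],[0,[6,-48,0],[0,0,0]],[0,[6,-48,0],[0,0,0]],[0,[6,-48,0],[0,0,0]],[0,[0,0,0],[0,0,0]]]'
python3 -c "
from h import *
to(1,.13)"
```

```text
time_s: 1.35
tcp_pos: [0.3678, -0.3939, 0.2311]
orientation: [0.99, -0.138, 0.0, -0.0]
force: [0.4, 0.4, -0.4]
opening: 0.0
time_s: 1.98
tcp_pos: [0.4632, -0.1717, 0.2313]
orientation: [0.99, -0.138, 0.0, 0.0]
force: [0.9, -0.2, 0.6]
opening: 0.004
time_s: 2.6
tcp_pos: [0.5399, 0.0073, 0.2311]
orientation: [0.991, -0.136, -0.0, -0.0]
force: [-0.5, -0.7, 0.2]
opening: 0.0
t 2.6 tcp [0.5399 0.0073 0.2311] F [-0.54 -0.67  0.19] open 0.0002226963731794427
shift mm [  4.9  -58.82 101.13] tilt fix rotvec [-0.0007  0.0003  0.0073]
```

```bash
python3 -m jog '[[0,[2.5,-29.5,25],[0,0,0]],[0,[2.4,-29.3,35],[0,0,0]],[0,[0,0,40],[0,0,0]],[0,[0,0,0],[0,0,0]],[0,[0,0,0],[0,0,0]]]'
python3 - <<'E'
from h import *
to(1,.072)
for n in("scene","top"): cv2.imwrite(f"pics/{n}1.png",cv2.resize(imaging.get_image(n)[90:290,130:400],None,fx=2.9,fy=2.9))
E
```

```text
time_s: 3.22
tcp_pos: [0.5608, 0.0589, 0.1325]
orientation: [0.99, -0.14, 0.001, -0.0]
force: [0.7, -0.1, 0.0]
opening: 0.003
t 3.225 tcp [0.5608 0.0589 0.1325] F [ 0.75 -0.09  0.03] open 0.0030338268372252565
shift mm [-1.38 -3.58 60.45] tilt fix rotvec [-0.0002 -0.0011 -0.0001]
```

View pics/scene1.png

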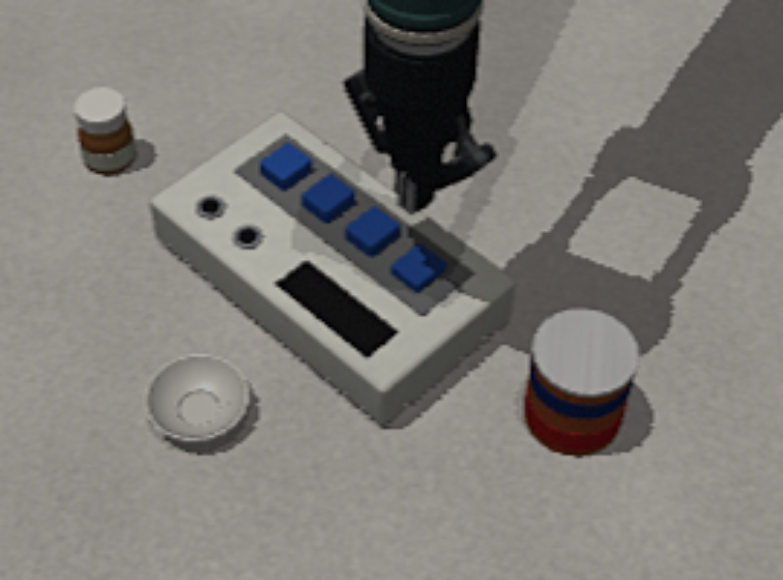

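The shut fingers stand above key 1 (crop pixel about (410,265)), and nothing has been disturbed. I'll go down to just above it.

```bash
python3 -m jog '[[0,[-1,-3,30],[0,0,0]],[0,[0,0,20],[0,0,0]],[0,[0,0,5],[0,0,0]],[0,[0,0,0],[0,0,0]],[0,[0,0,0],[0,0,0]]]'
python3 -c "
from h import *
to(1,.070)"
```

```text
time_s: 3.95
tcp_pos: [0.5614, 0.0628, 0.0779]
orientation: [0.99, -0.14, 0.001, -0.0]
force: [-0.2, 0.0, -0.2]
opening: 0.002
t 3.95 tcp [0.5614 0.0628 0.0779] F [-0.25  0.02 -0.2 ] open 0.002122389015999751
shift mm [-0.86  0.35  7.93] tilt fix rotvec [-0.001  -0.0026 -0.0003]
```

```bash
python3 -m jog '[[0,[0,0,4],[0,0,0]],[0,[0,0,2],[0,0,0]],[0,[0,0,0],[0,0,0]]]'
for i in 1 ; do python3 -m jog '[[0,[0,0,1],[0,0,0]],[0,[0,0,0],[0,0,0]]]'; python3 -m jog '[[0,[0,0,1],[0,0,0]],[0,[0,0,0],[0,0,0]]]'; done
```

```text
time_s: 4.32
tcp_pos: [0.5598, 0.0628, 0.07]
orientation: [0.99, -0.14, -0.0, 0.0]
force: [-0.4, -0.6, 0.9]
opening: -0.0
time_s: 4.58
tcp_pos: [0.56, 0.0628, 0.0692]
orientation: [0.99, -0.14, -0.0, 0.0]
force: [0.2, 0.2, -0.5]
opening: 0.002
time_s: 4.82
tcp_pos: [0.56, 0.0628, 0.0682]
orientation: [0.99, -0.14, -0.0, 0.0]
force: [0.2, 0.4, -0.7]
opening: -0.004
```

```bash
python3 -m jog '[[0,[0,0,0.7],[0,0,0]],[0,[0,0,0],[0,0,0]]]'; python3 -c "
from h import *
to(1,.07)"; python3 -m jog '[[0,[0,0,0.7],[0,0,0]],[0,[0,0,0],[0,0,0]]]';python3 -c "
from h import *
to(1,.07)"
```

```text
time_s: 5.08
tcp_pos: [0.5601, 0.0628, 0.0675]
orientation: [0.99, -0.14, -0.0, 0.0]
force: [0.6, -0.4, -0.2]
opening: 0.0
t 5.075 tcp [0.5601 0.0628 0.0675] F [ 0.65 -0.42 -0.16] open 0.0002145499835771757
shift mm [ 0.46  0.01 -2.47] tilt fix rotvec [ 0.      0.0001 -0.0002]
time_s: 5.32
tcp_pos: [0.5601, 0.0628, 0.0668]
orientation: [0.99, -0.14, -0.0, 0.0]
force: [-1.3, -0.5, -0.9]
opening: 0.004
t 5.325 tcp [0.5601 0.0628 0.0668] F [-1.34 -0.49 -0.88] open 0.004384485385771113
shift mm [ 0.46 -0.   -3.17] tilt fix rotvec [ 0.      0.0001 -0.0002]
```

```bash
for i in 1; do python3 -m jog '[[0,[0,0,0.5],[0,0,0]],[0,[0,0,0],[0,0,0]]]'; python3 -m jog '[[0,[0,0,0.5],[0,0,0]],[0,[0,0,0],[0,0,0]]]';  python3 -m jog '[[0,[0,0,0.3],[0,0,0]],[0,[0,0,0],[0,0,0]]]'; done
```

```text
time_s: 5.58
tcp_pos: [0.56, 0.0628, 0.0663]
orientation: [0.99, -0.14, -0.0, 0.0]
force: [-0.4, -0.5, 0.6]
opening: -0.002
time_s: 5.82
tcp_pos: [0.56, 0.0628, 0.0658]
orientation: [0.99, -0.14, -0.0, 0.0]
force: [0.2, -0.7, -0.2]
opening: -0.005
time_s: 6.08
tcp_pos: [0.5601, 0.0628, 0.0657]
orientation: [0.99, -0.14, 0.0, -0.0]
force: [-0.2, -0.2, 0.9]
opening: 0.0
```

```bash
python3 -m jog '[[0,[0,0,0.2],[0,0,0]],[0,[0,0,0],[0,0,0]]]'; python3 -m jog '[[0,[0,0,0.2],[0,0,0]],[0,[0,0,0],[0,0,0]]]';  python3 -m jog '[[0,[0,0,0],[0,0,0]]]'
```

```text
time_s: 6.32
tcp_pos: [0.5602, 0.0628, 0.0656]
orientation: [0.99, -0.14, 0.0, -0.0]
force: [-0.9, -0.2, 2.8]
opening: -0.002
time_s: 6.58
tcp_pos: [0.5602, 0.0629, 0.0656]
orientation: [0.99, -0.14, 0.0, -0.0]
force: [-3.0, -0.1, 5.2]
opening: 0.002
time_s: 6.7
tcp_pos: [0.5602, 0.0628, 0.0656]
orientation: [0.99, -0.14, 0.0, -0.0]
force: [-2.4, 0.7, 6.4]
opening: 0.001
```

Key 1 is dead at 65.6 mm with more than 5 N on it, which means it's the latched one. I'll back off and tap the others.

```bash
python3 -m jog '[[0,[0,0,-4],[0,0,0]],[0,[0,0,-8],[0,0,0]],[0,[0,0,0],[0,0,0]]]'
python3 -c "
from h import *
to(2,.076)"
```

```text
time_s: 7.08
tcp_pos: [0.5609, 0.0629, 0.0781]
orientation: [0.99, -0.14, 0.001, -0.0]
force: [-0.5, -0.7, -0.4]
opening: -0.0
t 7.075 tcp [0.5609 0.0629 0.0781] F [-0.54 -0.67 -0.38] open -0.0003119240358667336
shift mm [-1.23 50.7   2.02] tilt fix rotvec [-0.0006 -0.0018 -0.0002]
```

```bash
python3 -m jog '[[0,[-0.3,25,-4],[0,0,0]],[0,[-0.3,25.4,0],[0,0,0]],[0,[0,0,4],[0,0,0]],[0,[0,0,0],[0,0,0]],[0,[0,0,0],[0,0,0]]]'
python3 - <<'E'
from h import *
to(2,.07)
im=imaging.get_image("scene"); cv2.imwrite("pics/scene2.png",cv2.resize(im[120:220,200:330],None,fx=6,fy=6,interpolation=cv2.INTER_NEAREST))
E
```

```text
time_s: 7.7
tcp_pos: [0.5457, 0.0152, 0.0771]
orientation: [0.99, -0.14, -0.0, -0.0]
force: [0.2, -0.2, -0.0]
opening: 0.002
t 7.7 tcp [0.5457 0.0152 0.0771] F [ 0.19 -0.18 -0.03] open 0.002021143269746085
shift mm [0.19 0.7  7.05] tilt fix rotvec [-0.0002  0.0002  0.0003]
```

View pics/scene2.png

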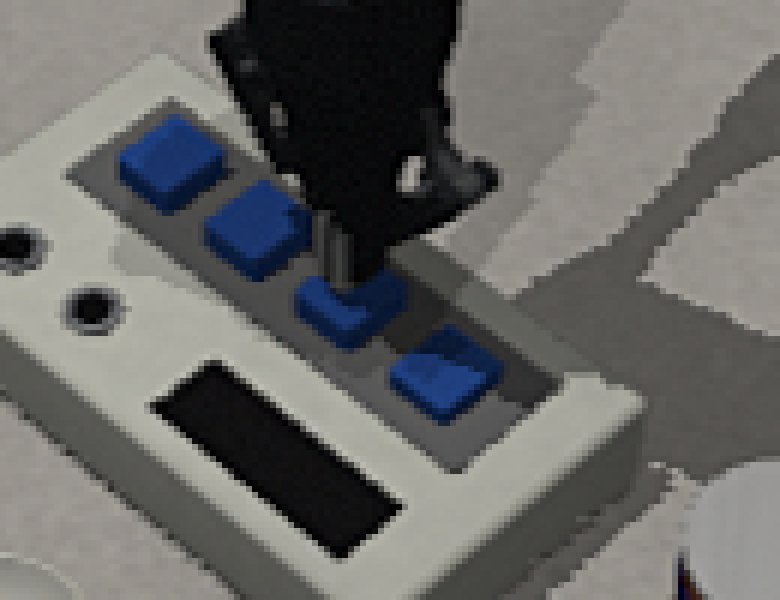

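Key 1, at crop pixel (445,375), still has a shorter side face, so it's still down. The fingers are over key 2. Next is the tap on key 2.

```bash
python3 -m jog '[[0,[0,0,4],[0,0,0]],[0,[0,0,1.5],[0,0,0]],[0,[0,0,0],[0,0,0]]]'
python3 -m jog '[[0,[0,0,0.7],[0,0,0]],[0,[0,0,0],[0,0,0]]]'; python3 -m jog '[[0,[0,0,0.7],[0,0,0]],[0,[0,0,0],[0,0,0]]]'
```

```text
time_s: 8.12
tcp_pos: [0.5453, 0.0147, 0.0714]
orientation: [0.99, -0.14, -0.0, 0.0]
force: [0.5, 0.2, -0.1]
opening: -0.0
time_s: 8.38
tcp_pos: [0.5456, 0.0146, 0.071]
orientation: [0.99, -0.14, 0.0, 0.0]
force: [-0.8, 0.3, 0.5]
opening: -0.004
time_s: 8.62
tcp_pos: [0.5455, 0.0146, 0.0703]
orientation: [0.99, -0.14, -0.0, -0.0]
force: [0.6, 0.4, 0.3]
opening: 0.0
```

```bash
python3 -m jog '[[0,[0,0,0.7],[0,0,0]],[0,[0,0,0],[0,0,0]]]'; python3 -m jog '[[0,[0,0,0.3],[0,0,0]],[0,[0,0,0],[0,0,0]]]'
```

```text
time_s: 8.88
tcp_pos: [0.5456, 0.0146, 0.0698]
orientation: [0.99, -0.14, 0.0, 0.0]
force: [-0.4, 0.1, 1.2]
opening: 0.002
time_s: 9.12
tcp_pos: [0.5456, 0.0146, 0.0694]
orientation: [0.99, -0.14, 0.0, -0.0]
force: [-0.8, -0.3, 1.5]
opening: -0.002
```

```bash
python3 -m jog '[[0,[0,0,0.7],[0,0,0]],[0,[0,0,0],[0,0,0]]]'; python3 -m jog '[[0,[0,0,0.6],[0,0,0]],[0,[0,0,0],[0,0,0]]]'; python3 -m jog '[[0,[0,0,0],[0,0,0]]]'
```

```text
time_s: 9.38
tcp_pos: [0.5456, 0.0146, 0.0687]
orientation: [0.99, -0.14, 0.0, 0.0]
force: [-1.1, -1.0, 2.3]
opening: -0.0
time_s: 9.62
tcp_pos: [0.5456, 0.0146, 0.0681]
orientation: [0.99, -0.14, 0.0, -0.0]
force: [-1.0, -0.1, 2.7]
opening: -0.001
time_s: 9.75
tcp_pos: [0.5456, 0.0146, 0.0681]
orientation: [0.99, -0.14, 0.0, -0.0]
force: [-1.7, -0.1, 2.3]
opening: -0.003
```

Key 2 is springy and up: it yields about 2 mm at 2.5–3 N. Moving to key 3.

```bash
python3 -m jog '[[0,[0,0,-4],[0,0,0]],[0,[0,0,-6],[0,0,0]],[0,[0,25,-2],[0,0,0]],[0,[0,25.3,2],[0,0,0]],[0,[0,0,0],[0,0,0]]]'
python3 -c "
from h import *
to(3,.0705)"
```

```text
time_s: 10.38
tcp_pos: [0.531, -0.0347, 0.0779]
orientation: [0.99, -0.141, -0.0, 0.0]
force: [0.2, 0.2, 0.0]
opening: 0.002
t 10.375 tcp [ 0.531  -0.0347  0.0779] F [0.23 0.16 0.03] open 0.001759466751460353
shift mm [ 0.69 -1.34  7.39] tilt fix rotvec [ 0.0001  0.0006 -0.0023]
```

```bash
python3 -m jog '[[0,[0,0,5],[0,0,0]],[0,[0,0,2.3],[0,0,0]],[0,[0,0,0],[0,0,0]]]'
python3 -m jog '[[0,[0,0,0.7],[0,0,0]],[0,[0,0,0],[0,0,0]]]'; python3 -m jog '[[0,[0,0,0.7],[0,0,0]],[0,[0,0,0],[0,0,0]]]'
```

```text
time_s: 10.75
tcp_pos: [0.5315, -0.0331, 0.0703]
orientation: [0.99, -0.14, -0.0, -0.0]
force: [0.7, -0.1, -0.9]
opening: -0.0
time_s: 11.0
tcp_pos: [0.5318, -0.0335, 0.0701]
orientation: [0.99, -0.14, 0.0, -0.0]
force: [0.3, 0.3, 0.3]
opening: -0.002
time_s: 11.25
tcp_pos: [0.5318, -0.0336, 0.0695]
orientation: [0.99, -0.14, 0.0, -0.0]
force: [-0.6, 1.1, 1.2]
opening: 0.002
```

```bash
python3 -m jog '[[0,[0,0,0.7],[0,0,0]],[0,[0,0,0],[0,0,0]]]'; python3 -m jog '[[0,[0,0,0.7],[0,0,0]],[0,[0,0,0],[0,0,0]]]'; python3 -m jog '[[0,[0,0,0],[0,0,0]]]'
```

```text
time_s: 11.5
tcp_pos: [0.5318, -0.0337, 0.0687]
orientation: [0.99, -0.14, 0.0, -0.0]
force: [-0.7, 1.3, 3.0]
opening: 0.002
time_s: 11.75
tcp_pos: [0.5318, -0.0337, 0.068]
orientation: [0.99, -0.14, 0.0, -0.0]
force: [0.1, 2.4, 2.8]
opening: -0.0
time_s: 11.88
tcp_pos: [0.5318, -0.0337, 0.068]
orientation: [0.99, -0.14, 0.0, -0.0]
force: [0.1, 2.0, 3.3]
opening: -0.004
```

Key 3 is up as well. Now key 4.

```bash
python3 -m jog '[[0,[0,0,-4],[0,0,0]],[0,[0,0,-6],[0,0,0]],[0,[0,25,-2],[0,0,0]],[0,[-0.5,25.2,2],[0,0,0]],[0,[0,0,0],[0,0,0]]]'
python3 -m jog '[[0,[0,0,5],[0,0,0]],[0,[0,0,2.5],[0,0,0]],[0,[0,0,0],[0,0,0]]]'
python3 -c "
from h import *
to(4,.0705)"
python3 -m jog '[[0,[0,0,0.7],[0,0,0]],[0,[0,0,0],[0,0,0]]]'
```

```text
time_s: 12.5
tcp_pos: [0.5164, -0.083, 0.0778]
orientation: [0.99, -0.141, -0.0, 0.0]
force: [0.0, -0.2, -1.2]
opening: 0.003
time_s: 12.88
tcp_pos: [0.517, -0.0812, 0.0701]
orientation: [0.99, -0.14, -0.0, -0.0]
force: [-0.9, 0.4, 0.5]
opening: -0.001
t 12.875 tcp [ 0.517  -0.0812  0.0701] F [-0.9   0.42  0.47] open -0.0011456859240471053
shift mm [ 0.89  0.33 -0.4 ] tilt fix rotvec [0.     0.0009 0.0006]
time_s: 13.12
tcp_pos: [0.5173, -0.0815, 0.0698]
orientation: [0.99, -0.14, 0.0, -0.0]
force: [-0.8, 1.4, 1.8]
opening: -0.001
```

```bash
python3 -m jog '[[0,[0,0,0.7],[0,0,0]],[0,[0,0,0],[0,0,0]]]'; python3 -m jog '[[0,[0,0,0.8],[0,0,0]],[0,[0,0,0],[0,0,0]]]'; python3 -m jog '[[0,[0,0,0],[0,0,0]]]'
```

```text
time_s: 13.38
tcp_pos: [0.5174, -0.0817, 0.0691]
orientation: [0.99, -0.14, 0.0, -0.0]
force: [-0.3, 1.5, 1.5]
opening: 0.001
time_s: 13.62
tcp_pos: [0.5174, -0.0818, 0.0683]
orientation: [0.99, -0.14, 0.0, -0.0]
force: [0.2, 1.9, 2.5]
opening: -0.004
time_s: 13.75
tcp_pos: [0.5174, -0.0818, 0.0683]
orientation: [0.99, -0.14, 0.0, -0.0]
force: [-0.2, 2.1, 3.5]
opening: -0.004
```

Key 4 is up, so key 1 is the latched one. I'll lift and go back to it, crossing well above the keys.

```bash
python3 -m jog '[[0,[0,0,-4],[0,0,0]],[0,[0,0,-20],[0,0,0]],[0,[0.5,-50,0],[0,0,0]],[0,[0.5,-50,0],[0,0,0]],[0,[0.5,-50.3,0],[0,0,0]]]'
python3 -m jog '[[0,[0,0,10],[0,0,0]],[0,[0,0,0],[0,0,0]],[0,[0,0,0],[0,0,0]]]'
python3 - <<'E'
from h import *
to(1,.0655)
im=imaging.get_image("scene"); cv2.imwrite("pics/scene3.png",cv2.resize(im[120:220,200:330],None,fx=6,fy=6,interpolation=cv2.INTER_NEAREST))
E
```

```text
time_s: 14.38
tcp_pos: [0.5605, 0.0629, 0.0922]
orientation: [0.99, -0.14, 0.0, 0.0]
force: [-0.0, 0.4, 0.3]
opening: -0.004
time_s: 14.75
tcp_pos: [0.5596, 0.0609, 0.0817]
orientation: [0.99, -0.141, -0.001, 0.0]
force: [-0.6, 0.1, -0.5]
opening: -0.003
t 14.75 tcp [0.5596 0.0609 0.0817] F [-0.59  0.1  -0.51] open -0.0034913197090467034
shift mm [ 0.41 -2.03 16.19] tilt fix rotvec [ 0.0009  0.0011 -0.0013]
```

View pics/scene3.png

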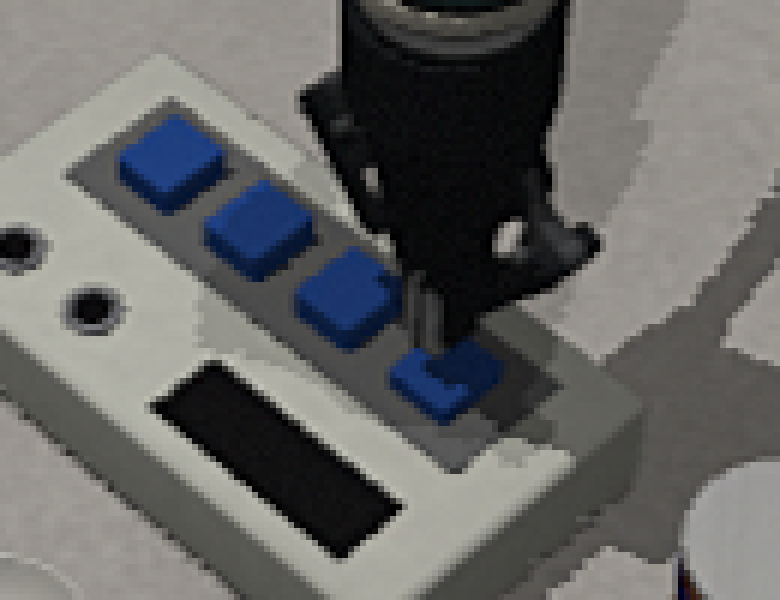

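Keys 2–4 are up and key 1, at crop pixel (445,375), is still down under the fingers. I'll press it firmly.

```bash
python3 -m jog '[[0,[0,0,8],[0,0,0]],[0,[0,0,6],[0,0,0]],[0,[0,0,0],[0,0,0]]]'
python3 -m jog '[[0,[0,0,1.5],[0,0,0]],[0,[0,0,1],[0,0,0]],[0,[0,0,0],[0,0,0]]]'
python3 -m jog '[[0,[0,0,1],[0,0,0]],[0,[0,0,0],[0,0,0]]]'
```

```text
time_s: 15.18
tcp_pos: [0.5595, 0.0618, 0.0672]
orientation: [0.99, -0.14, -0.001, 0.0]
force: [-0.5, -0.3, 0.1]
opening: -0.001
time_s: 15.55
tcp_pos: [0.5604, 0.0622, 0.0658]
orientation: [0.99, -0.14, 0.0, -0.0]
force: [0.3, 0.6, 0.8]
opening: -0.0
time_s: 15.8
tcp_pos: [0.5605, 0.0622, 0.0655]
orientation: [0.99, -0.14, 0.0, -0.0]
force: [-2.0, 0.3, 4.6]
opening: 0.003
```

```bash
python3 -m jog '[[0,[0,0,1],[0,0,0]],[0,[0,0,1],[0,0,0]],[0,[0,0,0],[0,0,0]]]'
python3 -m jog '[[0,[0,0,1],[0,0,0]],[0,[0,0,0],[0,0,0]]]'
```

```text
time_s: 16.18
tcp_pos: [0.5605, 0.0622, 0.0637]
orientation: [0.99, -0.14, 0.0, -0.0]
force: [-2.2, -0.6, 6.7]
opening: 0.002
time_s: 16.42
tcp_pos: [0.5606, 0.0622, 0.0628]
orientation: [0.99, -0.14, 0.0, -0.0]
force: [-3.6, -0.2, 8.2]
opening: -0.0
```

```bash
python3 -m jog '[[0,[0,0,1],[0,0,0]],[0,[0,0,0.7],[0,0,0]],[0,[0,0,0],[0,0,0]]]'
python3 -m jog '[[0,[0,0,0],[0,0,0]]]'
```

```text
time_s: 16.8
tcp_pos: [0.5605, 0.0622, 0.0613]
orientation: [0.99, -0.14, 0.0, -0.0]
force: [-4.2, -0.7, 9.7]
opening: 0.001
time_s: 16.92
tcp_pos: [0.5605, 0.0622, 0.0613]
orientation: [0.99, -0.14, 0.0, -0.0]
force: [-3.4, -0.5, 8.7]
opening: 0.001
```

Key 1 went almost to its stop at about 9 N. Lifting straight up and checking.

```bash
python3 -m jog '[[0,[0,0,-3],[0,0,0]],[0,[0,0,-6],[0,0,0]],[0,[0,0,-30],[0,0,0]],[0,[0,0,-50],[0,0,0]],[0,[0,0,-50],[0,0,0]]]'
python3 -m jog '[[0,[-60,0,0],[0,0,0]],[0,[-60,0,0],[0,0,0]],[0,[0,0,0],[0,0,0]]]'
python3 - <<'E'
from h import *
to(1,.07)
im=imaging.get_image("scene"); cv2.imwrite("pics/scene4.png",cv2.resize(im[115:250,150:360],None,fx=3.8,fy=3.8,interpolation=cv2.INTER_NEAREST))
im2=imaging.get_image("top"); cv2.imwrite("pics/top4.png",im2)
for a,c in keys("scene",im): print(a,c.round(1))
o=cv2.imread("pics/scene0.png"); print([(a,c.round(1)) for a,c in keys("scene",o)])
E
```

```text
time_s: 17.55
tcp_pos: [0.5599, 0.0621, 0.1997]
orientation: [0.99, -0.14, -0.001, 0.0]
force: [0.1, 0.5, 0.0]
opening: -0.0
time_s: 17.92
tcp_pos: [0.4405, 0.0959, 0.1975]
orientation: [0.99, -0.139, -0.002, 0.0]
force: [1.3, 0.2, 0.2]
opening: -0.004
t 17.925 tcp [0.4405 0.0959 0.1975] F [1.3  0.19 0.18] open -0.003543248388630201
shift mm [124.86  -1.28 127.15] tilt fix rotvec [0.001  0.0031 0.0017]
129 [227.9 145.7]
137 [242.6 156.7]
144 [258. 168.]
155 [273.7 180.1]
[(np.int32(127), array([227.9, 145.6])), (np.int32(134), array([242.6, 156.6])), (np.int32(141), array([258.1, 168. ])), (np.int32(151), array([273.8, 181.3]))]
```

View pics/scene4.png

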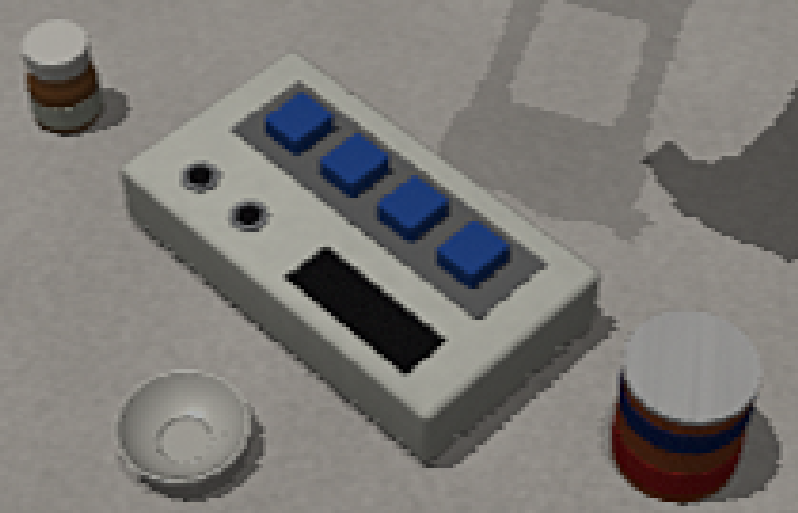

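View pics/top4.png

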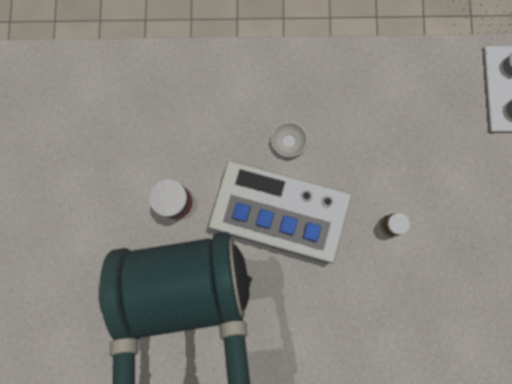

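All four keys now stand equally high: key 1, at crop pixel (473,253), has the same side height as the others. Its image moved up 1.2 px while the others stayed put. The tin, jar and bowl are where they were, and the arm is clear.

```bash
python3 -m jog '[[0,[0,0,0],[0,0,0]],[0,[0,0,0],[0,0,0]]]'; python3 -c "
from station import order
print(order.hand_in())"
```

```text
time_s: 18.27
tcp_pos: [0.4463, 0.0952, 0.1992]
orientation: [0.99, -0.14, 0.0, -0.0]
force: [0.2, -0.6, -0.2]
opening: -0.0
the job is handed in; nothing more can be done
None
```

The latched key was key 1, the leftmost. It is now released and back up, and the job was handed in at 18.3 s.

- **Taps:** I tapped all four keys from left to right with the fingers shut. Key 1 was dead at 65.6 mm. Keys 2, 3 and 4 gave springily from about 70 mm, sinking about 2 mm at roughly 3 N.
- **Press:** I went back to key 1 and pushed it to 61.3 mm, just short of its stop, at about 9 N, then lifted off.
- **Last checks:** In the final pictures all four keys stand equally high. Key 1's image moved up by 1.2 px and the other three stayed put. By eye, the tin, jar and bowl have not moved, and the arm is clear with about zero force.
- **One tap heavier than intended:** The tap on key 1 briefly read 5.2–6.4 N (readings vary by about 1 N), so it went over 5 N and possibly over the 5.5 N where the key starts to give. The measured height did not change. The next picture and the second approach, where I met it again at 65.5 mm, both showed it still latched.

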